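Slide the temperature probe home in the block heater

TASK

The grey-headed temperature probe stands on the block heater's flat metal cover. Slide it across the cover, upright and without lifting it off, until it drops into the round well (not the square one), and leave it standing there all the way down.

Things in the scene. Friction and masses are not known exactly. Their poses are not given: they have to be found in the camera images.
- probe_mid (a point): Temperature probe, loose, about 120 g, 85 mm tall, upright on the plain middle tile of the cover: a steel stem 26 mm across, 40 mm long, its foot tapering over the last 8 mm to a flat 20 mm across; above it a grey plastic head 38 mm across, 45 mm tall. Grip the head. Point: on its axis half-way up, 42.5 mm above the foot, 2.5 mm above the head's lower edge. z along the axis, up; it is round.
- port (a point): Round well, 44 mm across, 32 mm deep, flat floor, in the outer tile on one side or the other of the middle tile. The stem fits loosely; a probe all the way down stands on the well's floor, its head 8 mm above the cover. Point: centre of its mouth, level with the cover's top. z up, x and y as the heater's.
- square_well (a point): The wrong well: square, 44 mm wide, 32 mm deep, in the outer tile on the other side. Point: centre of its mouth, level with the cover's top. z up, x and y as the heater's.
- heater: White block heater, fixed, 180 mm (x) by 310 mm (y). Its cover is three bare metal tiles in a row along y, each 130 mm (x) by 90 mm (y), flush, tops 90 mm above the bench, centres at y = -90, 0, +90 mm; the white rim is 1 mm lower. Wells at x = +15 mm. Origin: under its centre at bench level; z up, x away from its display panel.
There are look-alikes about, which are no part of the job. Of the things that look like the part that bears probe_mid, the middle-sized one is meant.

How it is judged:
By the outcome, as a careful person would: the job done as asked, in the order asked, and still so for the second after the job is handed in, with the robot touching nothing.
It also fails if it takes over 35 s, if anything falls off the work surface, if the arm or the gripper's body presses on something with over 40 N, if the wrist force passes 120 N, or if a joint passes its speed limit or range.

ROBOT

A 6-joint arm with a two-finger parallel gripper is mounted at the origin on the work surface. World frame = base frame: x ahead of the robot, y to its left, z up, the work surface at z = 0. Lengths are in mm, angles in rad, forces in N, time in s.
With the tool pointing down it reaches from about 275 to 750 mm from the base axis. Payload 10.2 kg.
Tool frame: the origin (TCP) lies at the very end of the fingers, on their centre line; the grasp point (between the pads) lies 19 mm behind it; x points along the fingers, y is the direction in which the jaws open and shut, and the axes are right-handed (so a half turn about x gives the same grasp; the last joint's range is limited). The gripper opens to 85 mm and grips with 20 to 120 N. Pads are 22 mm wide; open, the fingers measure 114 mm over their backs; the gripper's body (76 mm by 85 mm) begins 54 mm behind the grasp point. The pads swing forward as they close: fully open they stand 13 mm farther back than shut.
Start: joints at [1.007, 0.313, 1.498, -0, 1.331, -0.223], TCP at [175.489, 494.808, 231.294] pointing down, gripper open.
Joint ranges: [-2.94, 2.94], [-0.97, 2.17], [0.19, 2.56], [-1.23, 4.37], [0.02, 3.11], [-2.88, 2.88]. Speed limits (rad/s): [2.39, 2.39, 3.01, 3.14, 3.14, 3.14].

INTERFACE

Orientations are given as a unit quaternion [w, x, y, z].
In Python, from rig import ctrl, viewer, order gives the robot as it stands. The module is installed in compiled form; this text tells all that it offers.
- The arm moves only by the tool carry_out, never from a script. Its argument "deltas" is a list of rows, each a list of 7 numbers: the gripper command: -1 is fully open, 1 is shut, values between are in proportion, then the shift along the tool's x, y, z in mm, then the turn, a rotation vector about the tool's x, y, z in degrees. A call has exactly 5 rows; each row is the pose to reach, as a shift and turn from the pose commanded when the call began, along the tool's axes at that moment; what a row does not reach only later rows make up. A row lasts 1/8 s, in which the tool goes at most 62.5 mm and 10.7 degrees, less where a joint would pass 70% of its speed; a pose out of reach is approached as far as the arm can. A call with a gripper value outside its range is refused whole. The fingers move at their own pace and stop on an object; "newtons" is the grip in N (left out, the last holds). Time passes only in rows, so rows that repeat a pose let the fingers close, or fill a call up. It gives the time, the measured TCP pose, the force and the opening at its end, in the units of the state.
- ctrl.sense(): the state, without advancing time (a new reading comes with each control period).
- viewer.capture(name): name is "scene" or "side" or "wrist"; returns the picture (384x512x3 uint8, red, green, blue); there is no depth.
- viewer.calibration(name): a dict with "fx", "fy", "cx", "cy" (pixels), "xyz" and "attitude" of the camera in the world; the wrist camera has in their place "T_tool_cam" (4x4, takes a point from camera to tool coordinates, whose origin is the TCP and whose axes are the tool frame's). Camera axes: x right, y down, z forward; pixel columns grow to the right and rows downward; lengths in mm; the calibration is good to about 2 mm. A picture is of the moment at which its call begins: read the wrist's pose just before it. calibration takes no time and is no camera call.
- order.finish_job(): hands the job in, once; it reports no verdict.
The state is a dict: "time_s": time; "joints": joint angles; "dq": joint speeds; "tau": joint torques, N m; "eef_pos": TCP position; "ee_rot": TCP orientation; "force": force on the tool from outside, world axes, zero at the start; "wrist_torque": the same for the moment, N m; "grip_width": opening from 0.0 (shut) to 1.0 (fully open).
Only numpy, scipy, OpenCV 4.12 (cv2) and the standard library are available. Lean on these libraries where they do the work, as an engineer would, in place of code of your own. Each camera call takes 0.05 s, during which the arm holds its last target. There are 200 camera calls.

## Working session

There is one attempt and no reset: what is moved stays moved. The work goes in short steps, Python scripts to look and compute and a tool call to move; the robot and the scene stay as the last step left them, time stands still between calls to the robot, and variables do not carry over. Pictures are saved under pics/ and viewed, about 8 in all and at most 12, crops included, and the job is handed in when it is done.

Besides the shell and the picture viewer there is one more tool, called after "Request:" in YAML: its name, and indented under it one key for each argument. carry_out: Moves the arm, as the interface text tells. Its arguments: {"type":"object","properties":{"deltas":{"type":"array"},"newtons":{"type":"number"}},"required":["deltas"]}

```bash
mkdir -p pics; cat > h.py <<'E'
import numpy as np, cv2
from scipy.spatial.transform import Rotation as R
from rig import ctrl, viewer, order
def q2R(q): return R.from_quat([q[1],q[2],q[3],q[0]]).as_matrix()
def cam(name, s=None):
    c=viewer.calibration(name)
    K=np.array([[c['fx'],0,c['cx']],[0,c['fy'],c['cy']],[0,0,1.]])
    if 'xyz' in c:
        a=np.array(c['attitude'],float)
        M=q2R(a) if a.size==4 else a.reshape(3,3)
        return K,M,np.array(c['xyz'],float)
    T=np.array(c['T_tool_cam']); Rt=q2R(s['ee_rot'])
    return K,Rt@T[:3,:3],np.array(s['eef_pos'])+Rt@T[:3,3]
def onplane(cm,uv,z):
    K,M,p=cm; d=M@np.linalg.inv(K)@np.array([uv[0],uv[1],1.])
    return p+d*(z-p[2])/d[2]
def proj(cm,X):
    K,M,p=cm; v=K@(M.T@(np.array(X,float)-p)); return v[:2]/v[2]
def snap(name,fn=None):
    s=ctrl.sense(); im=viewer.capture(name)
    if fn: cv2.imwrite('pics/'+fn,cv2.cvtColor(im,cv2.COLOR_RGB2BGR))
    return im,cam(name,s),s
E
python3 - <<'E'
from h import *
for n in ['scene','side','wrist']:
    im,c,s=snap(n,n+'0.png'); np.save(n+'0.npy',im); print(n,viewer.calibration(n))
print(s)
a=[cv2.imread(f'pics/{n}0.png') for n in ['scene','side']]
cv2.imwrite('pics/both0.png',cv2.resize(np.vstack(a),None,fx=.78,fy=.78))
E
```

```text
scene {'fx': 372.18272247395146, 'fy': 372.18272247395146, 'cx': 254.5103341862691, 'cy': 192.56973572959058, 'xyz': array([1158.28380345,  133.73866108,  487.71231485]), 'attitude': array([-0.28707514,  0.55967408,  0.69133813, -0.35553393])}
side {'fx': 405.2204148380572, 'fy': 405.2204148380572, 'cx': 256.27764126476984, 'cy': 184.0732595390873, 'xyz': array([502.82780438, 602.29818001, 559.94164875]), 'attitude': array([ 0.05348481, -0.08649682,  0.88954312, -0.44538826])}
wrist {'fx': 270.4660317762288, 'fy': 270.4660317762288, 'cx': 256.04714862190843, 'cy': 190.3318075941334, 'T_tool_cam': array([[ 6.86801463e-04, -3.03080488e-01,  9.52964714e-01,
        -1.42931745e+02],
       [ 9.99999426e-01, -5.75142177e-04, -9.03617341e-04,
         1.25416494e+00],
       [ 8.21958985e-04,  9.52964788e-01,  3.03079919e-01,
        -7.61539918e+01],
       [ 0.00000000e+00,  0.00000000e+00,  0.00000000e+00,
         1.00000000e+00]])}
{'time_s': 0.1, 'joints': array([ 1.00659091e+00,  3.13386397e-01,  1.49835149e+00, -4.05789747e-05,
        1.33101088e+00, -2.23415224e-01]), 'dq': array([ 0.00109107, -0.00167925, -0.00127163,  0.00189881, -0.00059852,
       -0.00106   ]), 'tau': array([ 1.62620174e-03, -4.12896216e+01, -2.60138583e+01, -1.90317141e-04,
        3.06878937e-03, -7.06817082e-05]), 'eef_pos': array([175.37363006, 494.59703194, 230.79984085]), 'ee_rot': array([ 0.69672284,  0.11951913,  0.69701079, -0.12028475]), 'force': array([-0.54079696,  0.33950171, -0.34571151]), 'wrist_torque': array([-0.04740778, -0.01680486, -0.01425678]), 'grip_width': 0.999299414409866}
```

View pics/scene0.png

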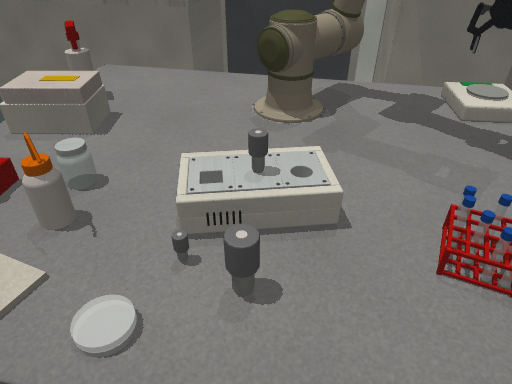

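View pics/side0.png

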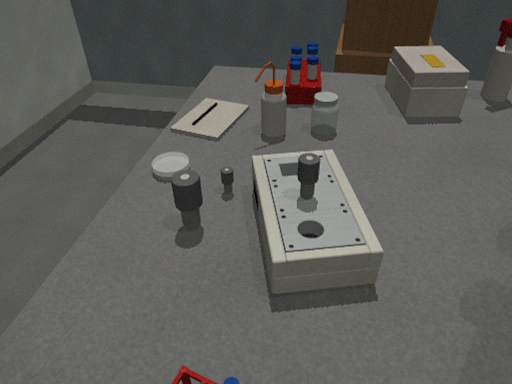

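Scene picture: three probe look-alikes are the small one on the bench (181,245), the large one on the bench (242,260), and the one on the cover (258,150). The one on the cover is middle-sized and stands on the middle tile, so I choose it. The round well is at scene (301,171) / side (311,229), and the square well at scene (211,177) / side (290,169).

```bash
python3 - <<'E'
from h import *
P={}
for n,wr,sq,tile in [('scene',(301,171),(211,177),[(187,158),(324,153),(328,186),(186,191)]),('side',(311,229),(290,169),[(263,156),(328,154),(360,240),(277,248)])]:
    im=np.load(n+'0.npy'); c=cam(n); g=cv2.cvtColor(im,cv2.COLOR_RGB2GRAY)
    for lab,(u,v) in [('round',wr),('sq',sq)]:
        t=(g[v-3:v+4,u-3:u+4].mean()+g[v,u+24 if n=='scene' else u+25])/2
        m=np.uint8(g<t); k,l,st,ce=cv2.connectedComponentsWithStats(m,connectivity=4)
        i=l[v,u]; 
        b=st[i]; ct=(b[0]+b[2]/2-.5,b[1]+b[3]/2-.5); print(n,lab,'t',t,b,ct,onplane(c,ct,90).round(1),'centroid',onplane(c,ce[i],90).round(1))
        cs,_=cv2.findContours(np.uint8(l==i),0,1)
        if cs:
            pts=np.array([onplane(c,p[0],90)[:2] for p in max(cs,key=len)],np.float32)
            print('  circ',cv2.minEnclosingCircle(pts), cv2.minAreaRect(pts))
    print('tile',[onplane(c,p,90)[:2].round(0).tolist() for p in tile])
# probe: head-top and head blob
for n,(x0,y0,x1,y1) in [('scene',(235,120,285,178)),('side',(285,145,335,205))]:
    im=np.load(n+'0.npy'); g=cv2.cvtColor(im,cv2.COLOR_RGB2GRAY)[y0:y1,x0:x1]
    m=np.uint8(g<90); k,l,st,ce=cv2.connectedComponentsWithStats(m); i=1+st[1:,4].argmax(); b=st[i]; print(n,'head',b[:4]+[x0,y0,0,0])
    cu=x0+b[0]+b[2]/2-.5
    print('top',onplane(cam(n),(cu,y0+b[1]+3),175),)
a=np.load('scene0.npy')[115:200,170:345]; b=np.load('side0.npy')[140:260,250:375]
a=cv2.resize(a,None,fx=4,fy=4,interpolation=2); b=cv2.resize(b,(350,336)); b=cv2.copyMakeBorder(b,0,0,0,350,0)
cv2.imwrite('pics/crop1.png',cv2.resize(np.vstack([a[:, :, ::-1],b[:336,:,::-1]]),(580,560)))
E
```

```text
scene round t 143.72448979591837 [290 166  23  12 208] (np.float64(301.0), np.float64(171.5)) [525.8  93.   90. ] centroid [524.8  93.1  90. ]
  circ ((524.4669189453125, 93.13631439208984), 22.294187545776367) ((525.26904296875, 93.1058578491211), (40.872398376464844, 43.90021896362305), 11.949902534484863)
scene sq t 136.9591836734694 [200 170  23  14 284] (np.float64(211.0), np.float64(176.5)) [580.3 -76.9  90. ] centroid [580.9 -77.1  90. ]
  circ ((580.0205688476562, -76.63977813720703), 29.788156509399414) ((579.92041015625, -76.83103942871094), (44.34254455566406, 43.10185241699219), 18.813854217529297)
tile [[523.0, -148.0], [441.0, 133.0], [566.0, 148.0], [637.0, -107.0]]
side round t 112.75510204081633 [298 220  26  18 368] (np.float64(310.5), np.float64(228.5)) [523.   92.9  90. ] centroid [523.2  93.9  90. ]
  circ ((523.440673828125, 93.46935272216797), 22.095643997192383) ((523.2195434570312, 92.42855072021484), (42.532867431640625, 41.84174728393555), 10.467179298400879)
side sq t 56.30612244897959 [     0      0    512    384 186377] (np.float64(255.5), np.float64(191.5)) [635.    9.7  90. ] centroid [638.1  28.9  90. ]
  circ ((942.5841064453125, -923.2117919921875), 1405.4810791015625) ((896.87451171875, -543.8162841796875), (2555.23876953125, 1935.714111328125), 6.869877338409424)
tile [[644.0, -115.0], [509.0, -147.0], [441.0, 106.0], [571.0, 148.0]]
scene head [248 133  20  40]
top [556.34685772  10.54964071 175.        ]
side head [285 154  37  48]
top [549.62527501   6.15349908 175.        ]
```

View pics/crop1.png

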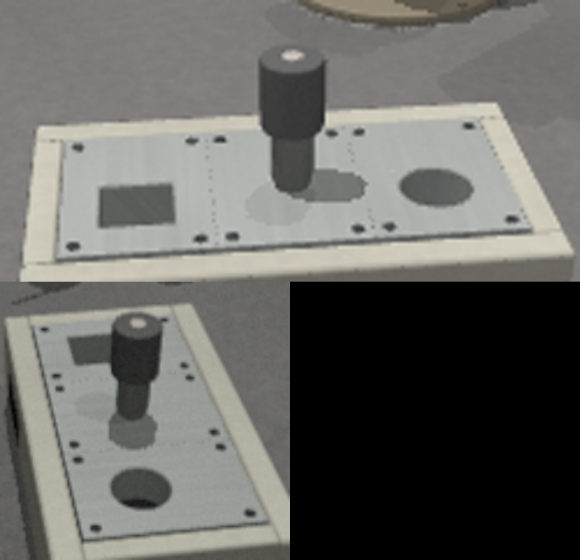

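Crop: the probe on the cover is upright. Its top-centre mark is at scene (258.1,132.2) / side (309.1,157.8). The square well is on one side of it and the round well on the other, as I took them.

```bash
python3 - <<'E'
from h import *
A=[onplane(cam('scene'),(258.1,132.2),175),onplane(cam('side'),(309.1,157.8),175)]
print(A); p=np.mean(A,0)[:2]; w=np.array([524.,93.2]); sq=np.array([580,-76.8])
s=ctrl.sense(); Rt=q2R(s['ee_rot']); print(Rt.round(4))
print('p',p,'to well',w-p,'axis deg',np.degrees(np.arctan2(*(w-sq)[::-1])))
d=np.array([*p,230])-s['eef_pos']; print('tool shift',Rt.T@d)
for dr in (w-p,np.array([-(w-p)[1],(w-p)[0]])):
    t=Rt.T@np.array([*dr,0]); print('dir in tool y,z; turn about x deg',np.degrees(np.arctan2(t[2],t[1])))
E
```

```text
[array([540.98830411,   8.51935637, 175.        ]), array([538.96238634,   6.85656343, 175.        ])]
[[-5.000e-04  3.342e-01  9.425e-01]
 [-8.000e-04  9.425e-01 -3.342e-01]
 [-1.000e+00 -9.000e-04 -2.000e-04]]
p [539.97534522   7.6879599 ] to well [-15.97534522  85.5120401 ] axis deg 108.23249108070381
tool shift [   1.08569988 -337.08875253  506.3809447 ]
dir in tool y,z; turn about x deg -30.108926126538087
dir in tool y,z; turn about x deg -120.10890029450393
```

Request:
carry_out:
  deltas:
    - [-1, 0, -33, 50, -6, 0, 0]
    - [-1, 0, -66, 100, -12, 0, 0]
    - [-1, 0, -99, 150, -18, 0, 0]
    - [-1, 0, -133, 200, -24, 0, 0]
    - [-1, 0, -166, 250, -30, 0, 0]

```text
time_s: 0.78
eef_pos: [356.4, 253.1, 231.3]
ee_rot: [0.704, -0.066, 0.704, 0.066]
force: [0.4, 0.5, 0.5]
grip_width: 1.0
```

```bash
python3 - <<'E'
from h import *
s=ctrl.sense(); Rt=q2R(s['ee_rot']); print(s['time_s'],s['eef_pos'],Rt.round(3).tolist())
print('tool shift',Rt.T@(np.array([540,7.7,230])-s['eef_pos']))
E
```

```text
0.775 [356.39498959 253.06576894 231.33124539] [[0.0, -0.185, 0.983], [0.0, 0.983, 0.185], [-1.0, 0.0, 0.0]]
tool shift [   1.34040409 -275.12924062  134.97791264]
```

Request:
carry_out:
  deltas:
    - [-1, 0, -54, 27, 0, 0, 0]
    - [-1, 0, -108, 54, 0, 0, 0]
    - [-1, 0, -162, 81, 0, 0, 0]
    - [-1, 0, -216, 108, 0, 0, 0]
    - [-1, 0, -272, 135, 0, 0, 0]

```text
time_s: 1.4
eef_pos: [538.7, 10.1, 231.2]
ee_rot: [0.704, -0.064, 0.704, 0.065]
force: [0.9, 0.8, 0.4]
grip_width: 1.005
```

```bash
python3 - <<'E'
from h import *
for i in range(4): ctrl.sense(); viewer.capture('wrist')
im,c,s=snap('wrist','w1.png'); np.save('w1.npy',im)
print(s['time_s'],s['eef_pos'],s['ee_rot'])
for X in [(540,7.7,175),(540,7.7,130),(540,7.7,90),(524,93.2,90),(580,-76.8,90)]: print(X,proj(c,X))
E
```

```text
1.6 [537.80236884  11.25244112 230.63580685] [ 0.70374679 -0.06375841  0.70466836  0.06417035]
(540, 7.7, 175) [250.77610105 207.58274051]
(540, 7.7, 130) [251.66828729 190.32706949]
(540, 7.7, 90) [252.24249743 179.22133755]
(524, 93.2, 90) [332.38191293 178.86459962]
(580, -76.8, 90) [171.19102319 200.21599649]
```

View pics/w1.png

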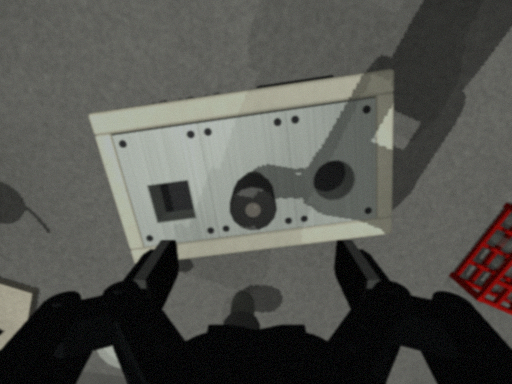

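Wrist picture: top mark of the probe at (253,210), round well at (334,179), square well at (171,200). These are within about 2 px of the predictions.

```bash
python3 - <<'E'
from h import *
s=ctrl.sense(); c=cam('wrist',s); Rt=q2R(s['ee_rot'])
p=onplane(c,(253,210),175); w=onplane(c,(334,179.5),90); print(p,w,s['eef_pos'])
q=(p[:2]+np.array([540,7.7]))/2; print(q,Rt.T@(np.array([*q,134])-s['eef_pos']), 'well',Rt.T@(w-p))
E
```

```text
[541.51449913  10.70491281 175.        ] [524.04869237  96.09671268  90.        ] [537.47574877  12.15689227 230.94457453]
[540.75724956   9.2024564 ] [96.94018587 -3.55681096  2.77433377] well [85.05136882 87.09497485 -1.59496349]
```

Request:
carry_out:
  deltas:
    - [-1, 0, -2.5, 3, 0, 0, 0]
    - [-1, 30, -2.5, 3, 0, 0, 0]
    - [-1, 60, -2.5, 3, 0, 0, 0]
    - [-1, 85, -2.5, 3, 0, 0, 0]
    - [-1, 97, -2.5, 3, 0, 0, 0]

```text
time_s: 2.28
eef_pos: [540.7, 10.8, 133.4]
ee_rot: [0.704, -0.065, 0.705, 0.065]
force: [0.6, 0.0, 0.7]
grip_width: 0.998
```

```bash
python3 - <<'E'
from h import *
im,c,s=snap('wrist','w2.png')
a,_,_=snap('side'); b,_,s=snap('scene'); print(s['time_s'],s['eef_pos'],s['force'])
a=cv2.resize(a[110:260,240:390],(390,390)); b=cv2.resize(b[90:220,180:310],(390,390))
cv2.imwrite('pics/c2.png',np.hstack([a,b])[:,:,::-1])
E
```

```text
2.375 [540.842523    10.47496544 133.75966221] [-0.42110219 -0.08182907  0.04897934]
```

View pics/c2.png

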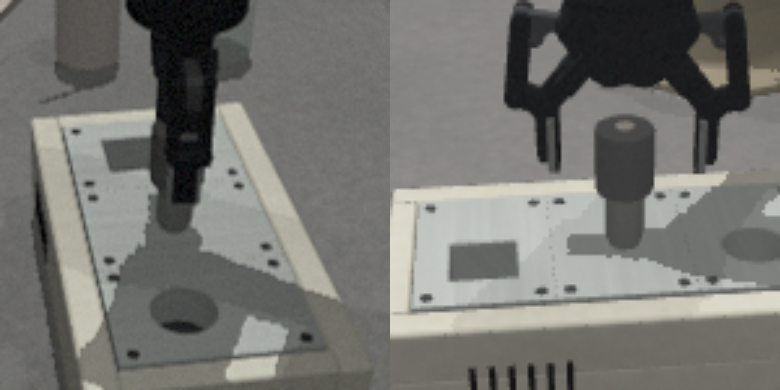

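The scene crop shows the probe's head centred between the open fingers, and the side crop shows the fingers in line with it. The heights are right. Closing gently.

Request:
carry_out:
  deltas:
    - [-0.6, 0, 0, 0, 0, 0, 0]
    - [-0.3, 0, 0, 0, 0, 0, 0]
    - [0, 0, 0, 0, 0, 0, 0]
    - [0.2, 0, 0, 0, 0, 0, 0]
    - [0.5, 0, 0, 0, 0, 0, 0]
  newtons: 30

```text
time_s: 3.05
eef_pos: [541.4, 9.9, 134.7]
ee_rot: [0.704, -0.065, 0.704, 0.065]
force: [-0.6, 0.2, 4.1]
grip_width: 0.431
```

Request:
carry_out:
  deltas:
    - [1, 0, 0, 0, 0, 0, 0]
    - [1, 0, 0, 0, 0, 0, 0]
    - [1, 0, 0, 0, 0, 0, 0]
    - [1, 0, 0, 0, 0, 0, 0]
    - [1, 0, 0, 0, 0, 0, 0]
  newtons: 30

```text
time_s: 3.68
eef_pos: [541.4, 9.9, 134.6]
ee_rot: [0.704, -0.065, 0.704, 0.064]
force: [-0.6, -0.4, 5.5]
grip_width: 0.433
```

```bash
python3 - <<'E'
from h import *
im,c,s=snap('wrist'); print(s['eef_pos'],s['force'],s['grip_width'])
w=cv2.resize(im[120:340,150:400],(400,352))
b,_,_=snap('scene'); b=cv2.resize(b[90:220,180:310],(352,352))
cv2.imwrite('pics/c3.png',np.hstack([w,b])[:,:,::-1])
print(proj(c,(540.7,10.5,175)),proj(c,(524,93.2,90)),proj(c,(524,95,90)))
E
```

```text
[541.39768669   9.93162019 134.63666351] [-0.60048655 -0.37259307  5.46464327] 0.43323588741949637
[256.90060115 281.39018508] [370.20625974 208.40420299] [372.53250061 208.81374371]
```

View pics/c3.png

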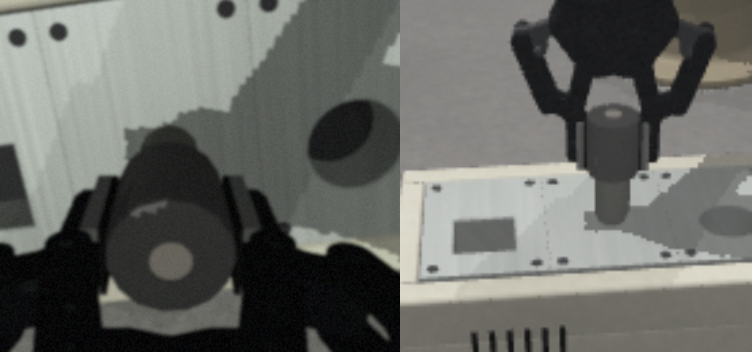

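Pictures: the probe is gripped and upright, top mark at wrist (257,283), well at wrist (371,210). The upward force of 5.5 N shows it is resting firmly on the cover. Sliding half way.

Request:
carry_out:
  deltas:
    - [1, 0, 6, 0, 0, 0, 0]
    - [1, 0, 14, -0.5, 0, 0, 0]
    - [1, 0, 24, -0.5, 0, 0, 0]
    - [1, 0, 34, -1, 0, 0, 0]
    - [1, 0, 40, -1, 0, 0, 0]

```text
time_s: 4.4
eef_pos: [533.2, 49.4, 134.7]
ee_rot: [0.705, -0.065, 0.704, 0.064]
force: [1.0, -2.5, 6.0]
grip_width: 0.437
```

```bash
python3 - <<'E'
from h import *
im,c,s=snap('wrist'); np.save('w4.npy',im); print(s['time_s'],s['eef_pos'],s['force'],s['grip_width'])
Rt=q2R(s['ee_rot'])
print(Rt.T@(np.array([524.2,94,90])-s['eef_pos']),proj(c,(524.2,94,90)))
E
```

```text
4.4 [533.15975611  49.44119256 134.68500549] [ 1.01722317 -2.52101422  6.03636564] 0.43679121318560155
[44.63703374 45.49192233 -0.73108711] [316.83545071 210.0074835 ]
```

Request:
carry_out:
  deltas:
    - [1, 0, 8, 0, 0, 0, 0]
    - [1, 0, 18, -0.5, 0, 0, 0]
    - [1, 0, 29, -0.5, 0, 0, 0]
    - [1, 0, 39, -0.5, 0, 0, 0]
    - [1, 0, 45, -0.5, 0, 0, 0]

```text
time_s: 5.08
eef_pos: [523.6, 94.2, 133.6]
ee_rot: [0.704, -0.064, 0.705, 0.065]
force: [-0.3, 0.8, -0.7]
grip_width: 0.434
```

```bash
python3 - <<'E'
from h import *
im,c,s=snap('wrist'); print(s['time_s'],s['eef_pos'],s['force'],s['grip_width'])
w=cv2.resize(im[120:340,150:400],(400,352))
b,_,_=snap('side'); b=cv2.resize(b[120:270,250:400],(352,352))
cv2.imwrite('pics/c5.png',np.hstack([w,b])[:,:,::-1])
E
```

```text
5.075 [523.57155934  94.24082631 133.58957695] [-0.31209096  0.75331418 -0.71700378] 0.4336400316856131
```

View pics/c5.png

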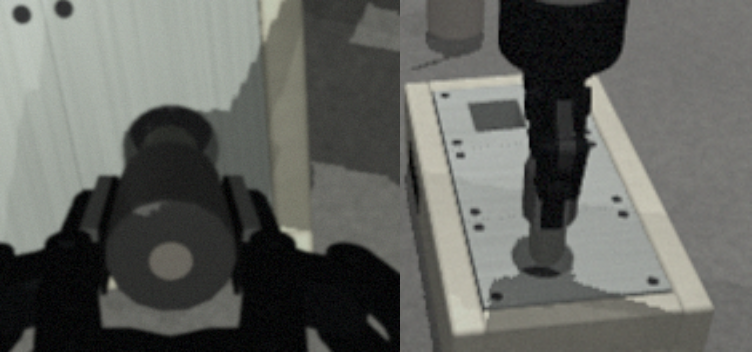

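Wrist and side views: the stem is centred in the round well's mouth and the force has dropped to zero. Lowering it.

Request:
carry_out:
  deltas:
    - [1, 5, 0, 0, 0, 0, 0]
    - [1, 12, 0, 0, 0, 0, 0]
    - [1, 20, 0, 0, 0, 0, 0]
    - [1, 26, 0, 0, 0, 0, 0]
    - [1, 30, 0, 0, 0, 0, 0]

```text
time_s: 5.8
eef_pos: [524.2, 93.2, 103.8]
ee_rot: [0.704, -0.064, 0.704, 0.065]
force: [1.0, 0.5, -1.7]
grip_width: 0.439
```

Request:
carry_out:
  deltas:
    - [1, 0.5, 0, 0, 0, 0, 0]
    - [1, 1, 0, 0, 0, 0, 0]
    - [1, 1.5, 0, 0, 0, 0, 0]
    - [1, 1.5, 0, 0, 0, 0, 0]
    - [1, 1.5, 0, 0, 0, 0, 0]

```text
time_s: 6.42
eef_pos: [524.3, 93.3, 102.9]
ee_rot: [0.704, -0.065, 0.704, 0.065]
force: [-0.1, -0.3, -1.5]
grip_width: 0.439
```

Request:
carry_out:
  deltas:
    - [1, 0.5, 0, 0, 0, 0, 0]
    - [1, 1, 0, 0, 0, 0, 0]
    - [1, 1.5, 0, 0, 0, 0, 0]
    - [1, 1.5, 0, 0, 0, 0, 0]
    - [1, 1.5, 0, 0, 0, 0, 0]

```text
time_s: 7.05
eef_pos: [524.7, 93.3, 102.6]
ee_rot: [0.705, -0.065, 0.704, 0.065]
force: [-2.4, -0.3, 10.8]
grip_width: 0.438
```

Request:
carry_out:
  deltas:
    - [0.0, 0, 0, 0, 0, 0, 0]
    - [-0.3, 0, 0, 0, 0, 0, 0]
    - [-0.6, 0, 0, 0, 0, 0, 0]
    - [-1, 0, 0, 0, 0, 0, 0]
    - [-1, 0, 0, 0, 0, 0, 0]

```text
time_s: 7.68
eef_pos: [524.3, 93.3, 101.2]
ee_rot: [0.704, -0.065, 0.704, 0.065]
force: [-1.2, -0.9, 0.5]
grip_width: 0.998
```

Request:
carry_out:
  deltas:
    - [-1, 0, 0, 0, 0, 0, 0]
    - [-1, -20, 0, 0, 0, 0, 0]
    - [-1, -50, 0, 0, 0, 0, 0]
    - [-1, -80, 0, 0, 0, 0, 0]
    - [-1, -110, 0, 0, 0, 0, 0]

```text
time_s: 8.3
eef_pos: [524.2, 93.3, 212.3]
ee_rot: [0.704, -0.065, 0.704, 0.065]
force: [-0.0, 0.9, -0.1]
grip_width: 0.999
```

```bash
python3 - <<'E'
from h import *
im,c,s=snap('wrist'); print(s['time_s'],s['eef_pos'],s['force'],s['grip_width'])
w=cv2.resize(im[80:340,130:390],(390,390))
b,cs,_=snap('scene'); print(proj(cs,(524,93.5,143)),proj(c,(524,93.5,143)))
b=cv2.resize(b[110:220,220:350],(390,330)); b=cv2.copyMakeBorder(b,0,60,0,0,0)
cv2.imwrite('pics/c6.png',np.hstack([w,b])[:,:,::-1])
E
```

```text
8.3 [524.18997547  93.25766982 212.3002848 ] [-0.01583779  0.85179666 -0.07340023] 0.998970777626514
[303.33840792 147.60434097] [256.13304479 199.66870362]
```

View pics/c6.png

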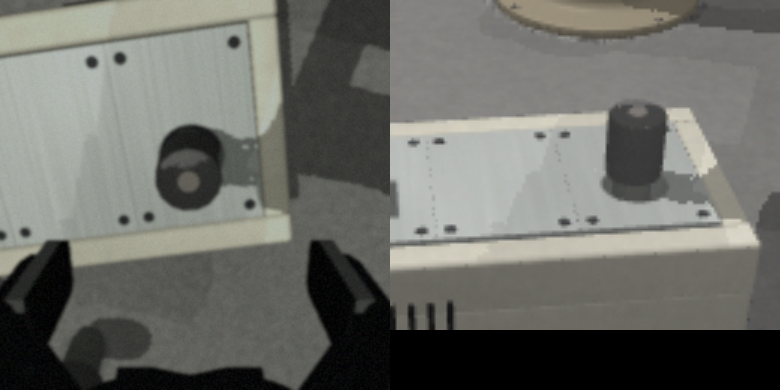

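The top mark is at scene (302.7,147) and wrist (256,201). Fully seated (top at 143 mm), I predicted scene (303.3,147.6) and wrist (256,200), so the probe is upright and all the way down. Handing in.

```bash
python3 -c "
from h import *
print(order.finish_job())"
```

```text
the job is handed in; nothing more can be done
None
```

The middle-sized probe is standing in the round well, all the way down, and I handed the job in at about 8.4 s of the 35 s allowed.

- **Slide:** I gripped the head at 30 N and slid the probe about 86 mm across the cover. A reading half way showed about 6 N pressing it onto the metal.
- **Into the well:** Over the well the force fell to zero. I lowered the probe while still holding it, until the force rose to about 11 N with the foot on the well's floor. I then opened the gripper and backed off 110 mm straight up.
- **Last checks:** The head's top mark was within about 1 px of where a fully seated, upright probe should show it, in both the scene and wrist pictures. The gripper was open and clear, and the force read about 0. No check failed or disagreed.

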